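# Tally out the condiment caddy and hold it up level

## Robot

A 6-joint arm with a two-finger parallel gripper is mounted at the origin on a cart in front of the work surface, level with it; the furniture and walls round the work are solid. World frame = base frame: x ahead of the robot, y to its left, z up, the work surface at z = 0. Lengths are in m, angles in rad, forces in N, time in s.
With the tool pointing down it reaches from about 0.25 to 0.775 m from the base axis. Payload 4 kg.
Tool frame: the origin (TCP) lies at the very end of the fingers, on their centre line; the grasp point (between the pads) lies 19 mm behind it; z points along the fingers, y is the line along which they close (so a half turn about z gives the same grasp; the last joint's range is limited). The gripper opens to 94 mm and grips with 3 to 60 N. Pads are 16 mm wide; open, the fingers measure 119 mm over their backs; the gripper's body (75 mm by 177 mm) begins 78 mm behind the grasp point.
Start: joints at [-1.236, 0.087, 1.371, -0, 1.684, -0.103], TCP at [0.233, -0.498, 0.174] pointing down, gripper open.
Joint ranges: [-3.1, 3.1], [-0.76, 2.03], [0.27, 2.55], [-1.08, 4.22], [0.17, 2.65], [-2.57, 2.57]. Speed limits (rad/s): [2.79, 2.79, 3.14, 3.14, 3.14, 3.14].

## Interface

Orientations are given as [roll, pitch, yaw] about the fixed x, y, z axes, in that order (R = Rz(yaw) Ry(pitch) Rx(roll)).
In Python, from bench import robot, vision gives the robot as it stands.
- The arm moves only by the shell command python3 -m crank 'ROWS'. ROWS is JSON, a list of rows, each a list of 3 entries, a list of its own where there are three numbers: the closure, from 0 (fully open) to 1 (shut), then the shift along the tool's x, y, z in m, then the turn, a rotation vector about the tool's x, y, z in degrees. A call has 1 to 8 rows; each row shifts and turns the commanded pose from where the row before left it, along the tool's axes as they then stand; what a row does not reach is not made up. A row lasts 1/10 s, in which the tool goes at most 50 mm and 8.59 degrees, less where a joint would pass 70% of its speed; a pose out of reach is approached as far as the arm can. A call with a gripper value outside its range is refused whole. The fingers move at their own pace and stop on an object; the grip force is fixed at half the most. Time passes only in rows, so rows that do not move let the fingers close. It gives the time, the measured TCP pose, the force, the opening and the grip force at its end, in the units of the state.
- robot.get_obs(): the state, without advancing time (a new reading comes with each control period).
- vision.snapshot(name): name is "side" or "top"; returns a dict with "color" (420x560x3 uint8, red, green, blue), "z_map" (420x560 float32, m along the optical axis (not along the pixel's ray), 0 where there is no reading), "fx", "fy", "cx", "cy" (pixels), "R" (3x3) and "t" (3): a world point X has camera coordinates R X + t. Camera axes: x right, y down, z forward; pixel columns grow to the right and rows downward; lengths in m; the calibration is good to about 2 mm. A picture is of the moment at which its call begins.
- robot.close_job(): hands the job in; it is judged then, once.
The state is a dict: "time": time; "joint_positions": joint angles; "qvel": joint speeds; "joint_torque": joint torques, N m; "tool_pos": TCP position; "ee_rot": TCP orientation; "wrist_force": force on the tool from outside, world axes, zero at the start; "wrist_torque": the same for the moment, N m; "width": finger opening in m; "finger_force": force on a finger pad.
Only numpy, scipy, OpenCV 4.12 (cv2) and the standard library are available. Lean on these libraries where they do the work, as an engineer would, in place of code of your own. Each camera call takes 0.05 s, during which the arm holds its last target. There are 200 camera calls.

## Task

Count the condiment caddy out: swing the tally counter's lever all the way to its stop and let it spring back to rest, clear of your hand. Then lift the wooden caddy with its two spice jars by its handle, keeping it level throughout, and finish while still holding it steady and level in the air, its underside at least 8 cm above the worktop and the jars standing in it. Leave the other things on the worktop where they are.

Things in the scene. Friction and masses are not known exactly. Their poses are not given: they have to be found in the camera images.
- caddy_grip (a point): Centre of the grip bar of the wooden condiment caddy. The bar runs along this point's x axis: 76 mm long (x), 18 mm wide (y), 24 mm high (z); its centre is 156 mm above the caddy's underside, on one central post 12 x 40 mm. Its lower edge is 30 mm above the jars' tops, which lie 114 mm above the underside. The caddy balances close to this point.
- caddy: The same caddy, a loose pale wooden carrier, 0.24 to 0.39 kg empty, about 0.6 kg with both jars: open tray 130 (x) x 68 (y) mm, walls 38 mm high, floor 8 mm thick, two wells. Origin at the centre of its underside, axes as for caddy_grip, z up. It stands on the worktop left or right of the robot's middle line, turned up to 0.5 rad.
- jar_far_c (a point): Centre (half-way up) of the spice jar, 45 mm across and 106 mm high, loose, standing in the caddy's well on its +x side, 32 mm from the post's centre.
- jar_near_c (a point): Centre (half-way up) of the spice jar, 46 mm across and 106 mm high, loose, standing in the caddy's well on its -x side, 32 mm from the post's centre.
- counter: Desk tally counter screwed to the worktop (fixed): aluminium case 80 (x) x 64 (y) mm, its top 52 mm above the worktop, base plate 104 x 88 mm, number wheels in its front (-x) face, small reset knob on its -y side. Origin at the centre of its underside, z up. It stands on the other side from the caddy, turned up to 0.4 rad.
- counter_pivot (a point): A point on the vertical axis of the counter's lever, straight above the counter's origin, 80 mm above the worktop (as high as the middle of the thumb post); axes as the counter's. Mind the wall cabinet over the back of the left and middle of the worktop: its underside is 0.59 m up and its front about 0.57 m ahead of the robot's base axis.
- counter_lever (a joint): Sprung lever: a flat steel arm on top of the counter that turns about a vertical axis and carries the thumb post. 0 rad at rest, 1.0 at the stop, clockwise seen from above: the post starts 0.5 rad to the counter's -y side of its -x direction and swings to 0.5 rad on the +y side. Springs back when let go; needs 1.3 N at the post to start, 4 N at the stop.
- lever_post (a point): Middle of the black thumb post on the lever's end, which reaches out over the counter's front: upright, 14 mm across, 36 mm high, from 62 to 98 mm above the worktop, 58 mm from the lever's axis; moves with the lever.
- mug_a: Bystander: a two-tone mug, 92 mm high, 78 mm across. Not to be moved.
- egg_timer: Bystander: a round kitchen timer, 66 mm across, 55 mm high. Not to be moved.
- matchbox: Bystander: a matchbox lying flat, 36 x 53 x 15 mm. Not to be moved.
- teaspoon_a: Bystander: a teaspoon lying flat, 138 mm long. Not to be moved.
- tumbler: Bystander: a drinking glass, 61 mm across, 82 mm high. Not to be moved.
- salt_shaker: Bystander: a clear shaker with a finned top, 60 mm across, 99 mm high. Not to be moved.

How it is judged:
By the outcome, as a careful person would: the job done as asked, in the order asked, and still so for the second after the job is handed in, while the arm keeps its last pose, push and grip.
It also fails if it takes over 56 s, if anything falls off the work surface, if the arm or the gripper's body presses on something with over 40 N, if the wrist force passes 120 N, or if a joint passes its speed limit or range.

## Working session

There is one attempt and no reset: what is moved stays moved. The work goes in short steps, Python scripts to look and compute and a shell command to move; the robot and the scene stay as the last step left them, time stands still between calls to the robot, and variables do not carry over. Pictures are saved under pics/ and viewed, at most 11 in all, crops included, and the job is handed in when it is done.

```bash
mkdir -p pics; ls; cat > h.py <<'E'
import numpy as np, cv2
from bench import robot, vision
def snap(n,f):
    s=vision.snapshot(n); cv2.imwrite(f'pics/{f}.png',s['color'][:,:,::-1]); np.savez(f'pics/{f}.npz',**s); return s
def pts(s):
    z=s['z_map']; v,u=np.mgrid[:z.shape[0],:z.shape[1]]
    c=np.stack([(u-s['cx'])/s['fx']*z,(v-s['cy'])/s['fy']*z,z],-1)
    return (c-s['t'])@s['R']
E
python3 - <<'E'
from h import *
o=robot.get_obs(); print({k:np.round(v,3) for k,v in o.items()})
for n in('top','side'):
    s=snap(n,n+'0'); print(n,s['fx'],s['cx'],s['cy'],np.round(s['R'],3).tolist(),np.round(s['t'],3),(-s['R'].T@s['t']).round(3))
E
```

```text
pics
{'time': np.float64(0.0), 'joint_positions': array([-1.236,  0.088,  1.372, -0.   ,  1.684, -0.103]), 'qvel': array([ 0.   ,  0.001,  0.   , -0.   ,  0.   , -0.002]), 'joint_torque': array([-2.0000e-03, -3.4019e+01, -3.0243e+01,  7.2000e-02,  3.3000e-02,
       -0.0000e+00]), 'tool_pos': array([ 0.233, -0.498,  0.173]), 'ee_rot': array([-3.139, -0.   ,  0.438]), 'wrist_force': array([-0.398,  0.117, -0.305]), 'wrist_torque': array([-0.011,  0.047, -0.022]), 'finger_force': np.float64(0.0), 'width': np.float64(0.094)}
top 466.5743049572975 282.00890593497587 208.62907984380854 [[0.01, -1.0, -0.005], [-0.991, -0.009, -0.132], [0.132, 0.007, -0.991]] [-0.003  0.559  1.329] [ 0.378 -0.006  1.391]
side 427.1523275120232 278.91023160113906 202.91793399461727 [[0.959, 0.284, 0.012], [0.255, -0.844, -0.472], [-0.124, 0.456, -0.882]] [-0.542 -0.085  1.367] [ 0.711 -0.541  1.171]
```

View pics/top0.png

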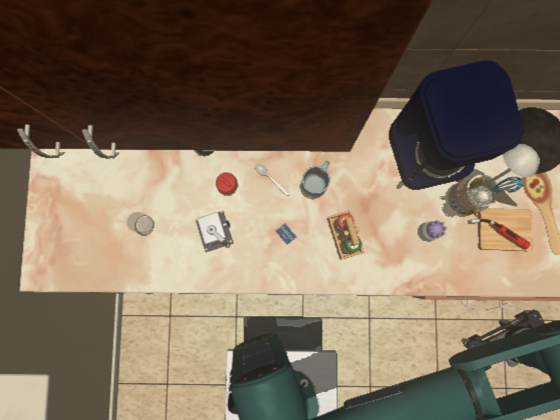

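View pics/side0.png

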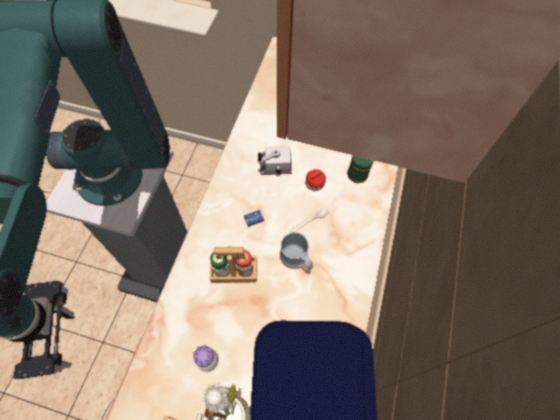

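The top view shows the counter at (214,231), the caddy at (345,235), the matchbox at (286,233), the mug at (316,182) and the shaker at (435,230). In the side view the counter is at (275,160) and the caddy at (234,264).

```bash
python3 - <<'E'
from h import *
T=dict(np.load('pics/top0.npz'));S=dict(np.load('pics/side0.npz'))
a=cv2.resize(T['color'][195:275,185:265],None,fx=5,fy=5,interpolation=2)
b=cv2.resize(T['color'][195:275,305:385],None,fx=5,fy=5,interpolation=2)
c=cv2.resize(S['color'][130:190,235:315],(400,300),interpolation=2); d=cv2.resize(S['color'][230:290,195:275],(400,300),interpolation=2)
im=np.vstack([np.hstack([a[:300],b[:300]]),np.hstack([c,d])])
cv2.imwrite('pics/crops.png',im[:,:,::-1])
for n,s in(('top',T),('side',S)):
    P=pts(s); ok=s['z_map']>0
    def st(name,lo,hi,box):
        m=ok&(P[...,2]>lo)&(P[...,2]<hi)&(P[...,0]>box[0])&(P[...,0]<box[1])&(P[...,1]>box[2])&(P[...,1]<box[3])
        if m.sum()<5: print(n,name,m.sum());return
        Q=P[m]; r=cv2.minAreaRect((Q[:,:2]*1000).astype(np.float32)); print(n,name,m.sum(),Q.mean(0).round(4),np.round(r[0]),np.round(r[1]),round(r[2],1))
    cad=(.2,.5,-.27,-.08); cnt=(.2,.5,.1,.32)
    st('grip',.150,.19,cad); st('cadall',.02,.19,cad); st('tray',.02,.05,cad)
    st('cnttop',.045,.062,cnt); st('post',.085,.11,cnt); st('cnt>62',.062,.085,cnt); st('cntall',.02,.11,cnt)
    st('table',-.03,.012,(.3,.5,-.05,.1))
E
```

```text
top grip 158 [ 0.4754 -0.1862  0.1662] [ 475. -185.] [50. 33.] 0.9
top cadall 625 [ 0.462  -0.1835  0.1015] [ 466. -190.] [88. 68.] 16.9
top tray 179 [ 0.4522 -0.1803  0.0361] [ 466. -190.] [88. 68.] 16.9
top cnttop 267 [0.4786 0.2006 0.0533] [473. 194.] [53. 83.] 0.6
top post 22 [0.4551 0.1607 0.0985] [455. 161.] [11. 12.] 46.5
top cnt>62 65 [0.4792 0.1873 0.0656] [474. 184.] [76. 18.] 48.1
top cntall 390 [0.4761 0.1953 0.0563] [473. 194.] [53. 83.] 0.6
top table 3115 [4.006e-01 2.620e-02 2.000e-04] [405.  25.] [189. 149.] 0.3
side grip 187 [ 0.4749 -0.1896  0.1651] [ 473. -185.] [56. 26.] 19.1
side cadall 830 [ 0.4677 -0.2025  0.0989] [ 461. -192.] [82. 70.] 16.4
side tray 205 [ 0.4616 -0.2154  0.0342] [ 459. -194.] [77. 70.] 18.7
side cnttop 198 [0.4782 0.1961 0.0532] [475. 196.] [92. 50.] 84.0
side post 23 [0.4526 0.159  0.0946] [453. 160.] [12. 14.] 1.9
side cnt>62 65 [0.4725 0.1789 0.0672] [474. 183.] [75. 17.] 45.8
side cntall 340 [0.4754 0.1867 0.0555] [473. 196.] [89. 54.] 90.0
side table 2451 [ 4.009e-01  2.500e-02 -1.000e-04] [403.  25.] [193. 150.] 0.0
```

View pics/crops.png

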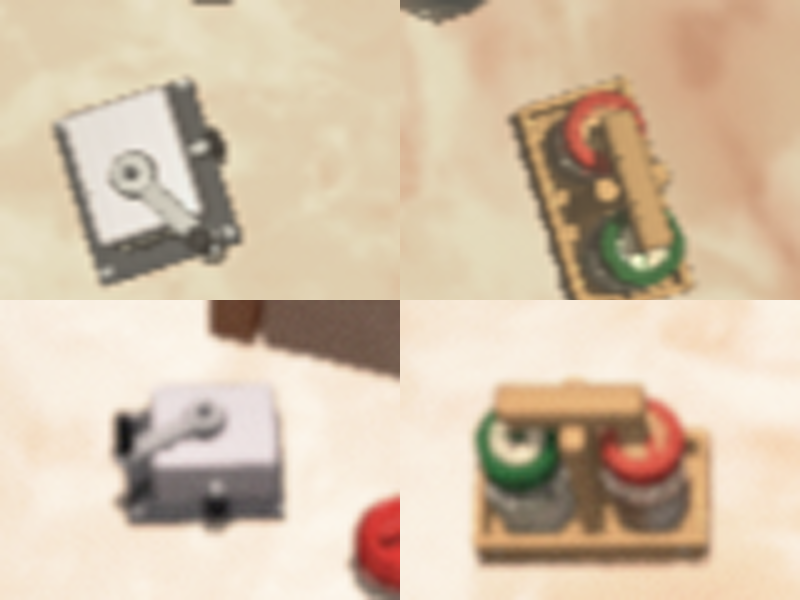

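Crops: the lever hub is at crop (133,172) and its post at (205,235). The grip bar runs (615,110)–(655,245), and a small peg or ball shows beside the post, below the bar at (605,188). Next I compute both frames and the peg height.

```bash
python3 - <<'E'
from h import *
T=dict(np.load('pics/top0.npz'));S=dict(np.load('pics/side0.npz'))
def ray(s,u,v,z):
    d=s['R'].T@np.array([(u-s['cx'])/s['fx'],(v-s['cy'])/s['fy'],1]);c=-s['R'].T@s['t'];return (c+d*(z-c[2])/d[2])[:2].round(4)
tc=lambda u,v,ou:(ou+(u+.5)/5-.5,195+(v+.5)/5-.5)
sc=lambda u,v,ou,ov:(ou+(u+.5)/5-.5,ov+(v+.5)/5-.5)
pv=ray(T,*tc(133,172,185),.069); print('pivot',pv, ray(S,*sc(208,116,235,130),.069))
print('post top',ray(T,*tc(200,235,185),.098), ray(S,*sc(126,116,235,130),.098))
C=[ray(T,*tc(u,v,185),.052) for u,v in((57,125),(165,85),(205,207),(103,246))]; print('case',C,np.mean(C,0))
for i in range(4): e=C[(i+1)%4]-C[i]; print(np.hypot(*e).round(4),np.arctan2(e[1],e[0]).round(3))
B=[ray(T,*tc(u-400,v,305),.168) for u,v in((605,112),(632,107),(670,240),(640,250))]; print('bar',B,np.mean(B,0))
for i in range(4): e=B[(i+1)%4]-B[i]; print(np.hypot(*e).round(4),np.arctan2(e[1],e[0]).round(3))
B2=[ray(S,*sc(u-400,v-300,195,230),.168) for u,v in((497,386),(645,388),(645,402),(497,402))];print('barside',np.mean(B2,0),B2)
for n,s in(('top',T),('side',S)):
    P=pts(s);m=(P[...,2]>.161)&(P[...,2]<.176)&(abs(P[...,1]+.187)<.06)&(abs(P[...,0]-.475)<.06)
    Q=P[m][:,:2];w,V=np.linalg.eigh(np.cov(Q.T));print(n,m.sum(),Q.mean(0),(np.sqrt(w*12)),V[:,1])
P=pts(T);print('peg top',P[232:236,344:349].round(3)[:,:,2]);
P=pts(S);print('peg side',P[254:260,226:234,2].round(3))
E
```

```text
pivot [0.4942 0.2033] [0.4971 0.1965]
post top [0.457  0.1605] [0.4551 0.1626]
case [array([0.5226, 0.2508]), array([0.5464, 0.189 ]), array([0.4759, 0.164 ]), array([0.453, 0.222])] [0.499475 0.20645 ]
0.0662 -1.203
0.0748 -2.801
0.0624 1.947
0.0753 0.392
bar [array([ 0.5206, -0.1661]), array([ 0.5234, -0.1803]), array([ 0.4535, -0.1995]), array([ 0.4481, -0.1838])] [ 0.4864   -0.182425]
0.0145 -1.376
0.0725 -2.874
0.0166 1.902
0.0746 0.239
barside [ 0.4858   -0.183675] [array([ 0.4486, -0.1901]), array([ 0.5203, -0.1696]), array([ 0.5227, -0.1768]), array([ 0.4516, -0.1982])]
top 199 [ 0.48556184 -0.18373867] [0.01820269 0.07446733] [-0.95943287 -0.28193718]
side 219 [ 0.48497034 -0.18548563] [0.01898054 0.0746834 ] [-0.95497943 -0.29667201]
peg top [[0.146 0.148 0.147 0.147 0.148]
 [0.138 0.149 0.153 0.149 0.148]
 [0.128 0.146 0.149 0.149 0.148]
 [0.128 0.139 0.129 0.109 0.093]]
peg side [[ 0.155  0.156  0.153  0.152  0.152  0.152  0.152  0.154]
 [-0.001  0.146  0.145  0.146  0.147  0.148  0.121  0.095]
 [ 0.107  0.147  0.147  0.147  0.146  0.142  0.122  0.095]
 [ 0.111  0.149  0.148  0.148  0.149  0.144  0.116  0.091]
 [ 0.113  0.148  0.144  0.144  0.148  0.145  0.119  0.086]
 [ 0.108  0.148  0.147  0.149  0.146  0.137  0.122  0.087]]
```

```bash
python3 - <<'E'
from h import *
g=np.array([.4855,-.1845]);x=np.array([np.cos(.29),np.sin(.29)]);y=np.array([-x[1],x[0]])
for n in('top','side'):
    s=dict(np.load(f'pics/{n}0.npz'));P=pts(s);d=P[...,:2]-g;a=d@x*1000;b=d@y*1000;z=P[...,2]*1000
    m=(abs(a)<20)&(abs(b)<40)&(z>118)&(z<158);print(n);print(np.stack([a[m],b[m],z[m]],-1).round().astype(int).tolist())
a=dict(np.load('pics/top0.npz'))['color'][215:255,325:365];b=dict(np.load('pics/side0.npz'))['color'][242:282,212:252]
cv2.imwrite('pics/peg.png',np.hstack([cv2.resize(i,(400,400),interpolation=0) for i in(a,b)])[:,:,::-1])
E
```

```text
top
[[16, 9, 154], [14, 9, 149], [6, -17, 146], [4, -13, 149], [4, -16, 146], [3, -18, 150], [8, 9, 155], [2, -13, 149], [1, -16, 143], [0, -18, 147], [6, 11, 149], [5, 10, 156], [-1, -12, 146], [-1, -15, 145], [-2, -16, 152], [-3, -20, 147], [6, 19, 143], [5, 17, 148], [4, 14, 145], [3, 12, 149], [3, 9, 148], [-4, -13, 151], [-5, -16, 149], [5, 20, 127], [3, 20, 146], [2, 18, 148], [2, 15, 147], [1, 13, 147], [0, 10, 148], [2, 20, 123], [1, 20, 138], [0, 19, 149], [-1, 17, 153], [-2, 14, 149], [-2, 11, 148], [-3, 9, 155], [-1, 19, 128], [-3, 19, 146], [-4, 17, 149], [-4, 14, 149], [-5, 12, 148], [-5, 8, 139], [-4, 20, 128], [-5, 19, 139], [-5, 15, 129], [-12, 9, 153]]
side
[[-7, 19, 147], [-4, 18, 148], [-2, 19, 147], [0, 21, 143], [4, 17, 151], [-5, -7, 157], [8, -6, 155], [-20, -9, 156], [-17, -10, 157], [-15, -9, 154], [-13, -6, 147], [-10, -9, 155], [-7, -9, 155], [-5, -9, 156], [-2, -8, 153], [0, -8, 152], [3, -8, 152], [5, -8, 152], [8, -8, 152], [10, -9, 154], [13, -9, 154], [15, -7, 151], [18, -8, 154], [-6, -8, 146], [-3, -8, 145], [-1, -8, 146], [2, -9, 147], [5, -9, 148], [5, 1, 121], [-5, -11, 147], [-3, -11, 147], [0, -11, 147], [2, -11, 146], [4, -9, 142], [5, -1, 122], [-5, -15, 149], [-3, -15, 148], [0, -15, 148], [3, -15, 149], [5, -13, 144], [-5, -17, 148], [-3, -16, 144], [0, -16, 144], [3, -17, 148], [5, -16, 145], [5, -6, 119], [-5, -20, 148], [-2, -19, 147], [0, -20, 149], [3, -19, 146], [4, -16, 137], [5, -10, 122], [-6, -19, 138], [-3, -20, 142], [-1, -19, 139], [2, -19, 140], [5, -20, 140], [-6, -19, 132], [-3, -20, 135], [-1, -19, 132], [2, -21, 136], [4, -18, 129], [-4, -20, 128], [-2, -19, 123], [1, -19, 124], [3, -19, 123], [0, -19, 118]]
```

View pics/peg.png

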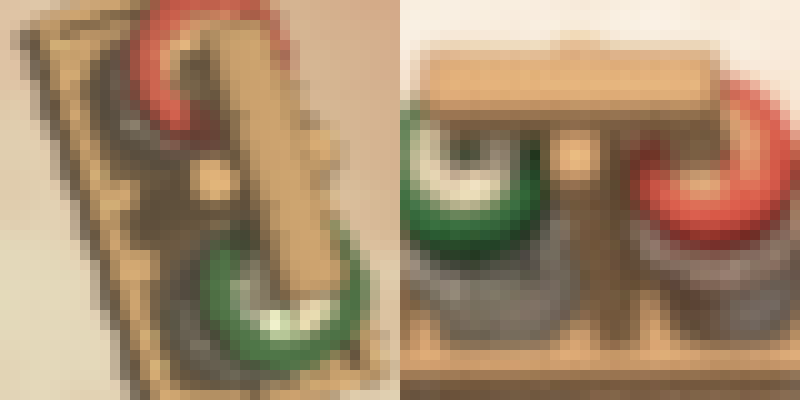

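The "peg" is the 40 mm wide post, reaching up to about 148 mm at the bar's centre. So I'll grip the bar by its ends: tool y along the bar, 76 mm of the 94 mm opening. That is almost the same wrist yaw the lever push needs. First I close the fingers, rise and turn.

```bash
python3 -m crank '[[1,[0,0,-0.04],[0,0,-8.5]],[1,[0,0,-0.04],[0,0,-8.5]],[1,[0,0,-0.04],[0,0,-8.5]],[1,[0,0,0],[0,0,-8.5]],[1,[0,0,0],[0,0,-8.5]],[1,[0,0,0],[0,0,-8.5]],[1,[0,0,0],[0,0,-8.5]],[1,[0,0,0],[0,0,-8.5]]]'
python3 -m crank '[[1,[0,0,0],[0,0,-8.5]],[1,[0,0,0],[0,0,-7.8]],[1,[0,0,0],[0,0,0]]]'
cat > to.py <<'E'
import sys
from h import *
from scipy.spatial.transform import Rotation as Ro
o=robot.get_obs();R=Ro.from_euler('xyz',o['ee_rot'])
t=np.array([float(v) for v in sys.argv[1:4]]);W=Ro.from_euler('xyz',[np.pi,0,float(sys.argv[4])])
print(o['time'],'tool',o['tool_pos'].round(4),o['ee_rot'].round(3),'F',o['wrist_force'].round(1),'w',o['width'].round(4),'d',(R.inv().apply(t-o['tool_pos'])*1000).round(1),'rot',np.degrees((R.inv()*W).as_rotvec()).round(1))
E
python3 to.py .462 .122 .28 1.91
```

```text
time: 0.9
tool_pos: [0.2331, -0.498, 0.2934]
ee_rot: [-3.141, -0.001, 1.631]
wrist_force: [0.5, -0.2, -1.1]
width: 0.0334
finger_force: 0.0
time: 1.2
tool_pos: [0.2331, -0.498, 0.2935]
ee_rot: [-3.142, -0.001, 1.909]
wrist_force: [0.2, 0.0, 0.4]
width: 0.0092
finger_force: 0.0Traceback (most recent call last):
  File "to.py", line 6, in <module>
    print(o['time'],'tool',o['tool_pos'].round(4),o['ee_rot'].round(3),'F',o['wrist_force'].round(1),'w',o['width'].round(4),'d',(R.inv().apply(t-o['tool_pos'])*1000).round(1),'rot',np.degrees((R.inv()*W).as_rotvec()).round(1))
                                                                                                         ^^^^^^^^^^^^^^^^
AttributeError: 'float' object has no attribute 'round'
```

```bash
sed -i "s/o\['width'\].round(4)/round(float(o['width']),4)/" to.py
python3 -m crank '[[1,[0.032,0.026,0],[0,0,0]],[1,[0.032,0.026,0],[0,0,0]],[1,[0.032,0.026,0],[0,0,0]],[1,[0.032,0.026,0],[0,0,0]],[1,[0.032,0.026,0],[0,0,0]],[1,[0.032,0.026,0],[0,0,0]],[1,[0.032,0.026,0],[0,0,0]],[1,[0.032,0.026,0],[0,0,0]]]'
python3 -m crank '[[1,[0.032,0.026,0],[0,0,0]],[1,[0.032,0.026,0],[0,0,0]],[1,[0.032,0.026,0],[0,0,0]],[1,[0.032,0.026,0],[0,0,0]],[1,[0.032,0.026,0],[0,0,0]],[1,[0.032,0.026,0],[0,0,0]],[1,[0.032,0.026,0],[0,0,0]],[1,[0,0,0],[0,0,0]]]'
python3 to.py .462 .122 .074 1.91
```

```text
time: 2.0
tool_pos: [0.3445, -0.186, 0.2939]
ee_rot: [3.141, 0.0, 1.905]
wrist_force: [0.3, 0.7, -0.1]
width: 0.0003
finger_force: 0.0
time: 2.8
tool_pos: [0.4421, 0.0879, 0.2929]
ee_rot: [-3.14, -0.002, 1.913]
wrist_force: [0.2, -1.3, -0.5]
width: 0.0005
finger_force: 0.0
2.8 tool [0.4421 0.0879 0.2929] [-3.140e+00 -2.000e-03  1.913e+00] F [ 0.2 -1.3 -0.5] w 0.0005 d [ 25.   30.5 218.9] rot [-0.1 -0.1  0.2]
```

```bash
python3 -m crank '[[1,[0.013,0.015,0.04],[0,0,0]],[1,[0.012,0.015,0.04],[0,0,0]],[1,[0,0,0.04],[0,0,0]],[1,[0,0,0.04],[0,0,0]],[1,[0,0,0.04],[0,0,0]],[1,[0,0,0.019],[0,0,0]],[1,[0,0,0],[0,0,0]]]'
python3 - <<'E'
from h import *
T=snap('top','t1');S=snap('side','s1')
im=np.hstack([cv2.resize(T['color'][195:275,185:265],(400,400),interpolation=2),cv2.resize(S['color'][130:210,225:305],(400,400),interpolation=2)])
cv2.imwrite('pics/c1.png',im[:,:,::-1])
E
python3 to.py .462 .122 .074 1.91
```

```text
time: 3.5
tool_pos: [0.4585, 0.1162, 0.0711]
ee_rot: [-3.133, -0.001, 1.906]
wrist_force: [-1.5, 0.1, 0.3]
width: 0.0006
finger_force: 0.0
3.6 tool [0.4619 0.1169 0.0756] [3.141 0.    1.907] F [1.2 0.5 0.1] w 0.0004 d [4.8 1.7 1.6] rot [ 0.   0.  -0.2]
```

View pics/c1.png

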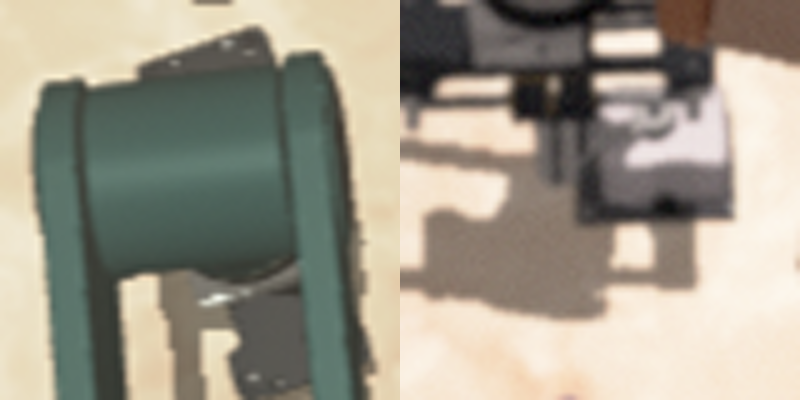

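The arm hides most of the counter, but the side picture shows the closed fingers at (555,155), just on the -y side of the counter front. I'll push along tool x and watch the force.

```bash
python3 -m crank '[[1,[0.013,0.002,0],[0,0,0]],[1,[0.013,0,0],[0,0,0]],[1,[0,0,0],[0,0,0]]]'
python3 -m crank '[[1,[0.012,0,0],[0,0,0]],[1,[0.012,0,0],[0,0,0]],[1,[0,0,0],[0,0,0]]]'
python3 -m crank '[[1,[0.01,0,0],[0,0,0]],[1,[0.008,0,0],[0,0,0]],[1,[0,0,0],[0,0,0]]]'
python3 to.py .462 .122 .074 1.91
```

```text
time: 3.9
tool_pos: [0.4553, 0.1447, 0.0765]
ee_rot: [3.139, -0.0, 1.911]
wrist_force: [-0.3, -0.2, 0.8]
width: 0.0007
finger_force: 0.0
time: 4.2
tool_pos: [0.4464, 0.167, 0.0752]
ee_rot: [3.141, -0.0, 1.911]
wrist_force: [-0.1, -0.2, -0.7]
width: 0.0004
finger_force: 0.0
time: 4.5
tool_pos: [0.4407, 0.1833, 0.075]
ee_rot: [-3.141, -0.0, 1.91]
wrist_force: [0.4, -0.5, 0.1]
width: 0.0003
finger_force: 0.0
4.5 tool [0.4407 0.1833 0.075 ] [-3.141 -0.     1.91 ] F [ 0.4 -0.5  0.1] w 0.0003 d [-64.9  -0.3   1. ] rot [-0. -0.  0.]
```

```bash
python3 - <<'E'
from h import *
T=snap('top','t2');S=snap('side','s2')
im=np.hstack([cv2.resize(T['color'][195:275,185:265],(400,400),interpolation=2),cv2.resize(S['color'][130:190,245:305],(400,400),interpolation=2)])
cv2.imwrite('pics/c2.png',im[:,:,::-1])
E
python3 to.py .462 .122 .074 1.91
```

```text
4.6 tool [0.441  0.1825 0.075 ] [-3.142  0.     1.91 ] F [-0.5 -0.1 -0.2] w 0.0005 d [-64.1  -0.3   1. ] rot [-0.  0. -0.]
```

View pics/c2.png

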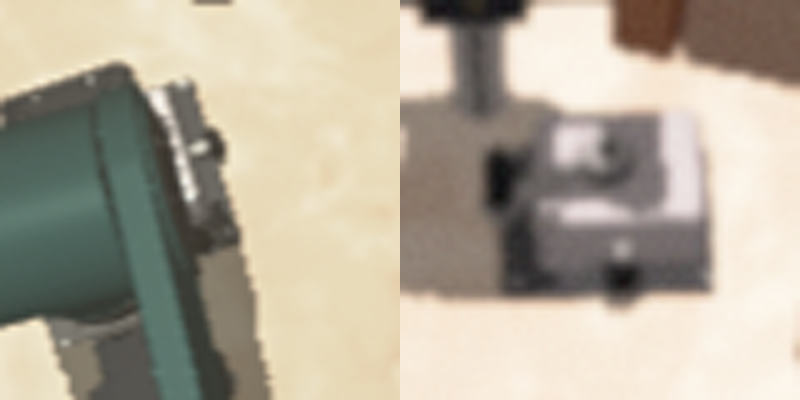

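The finger tip, at side crop (477,110), has passed outside the post at (500,175), and the lever is back at rest: it slipped by on the outer edge. I'll go back and push along the arc, turning the tool with the lever about its pivot.

```bash
python3 -m crank '[[1,[0,-0.005,-0.03],[0,0,0]],[1,[0,0,-0.035],[0,0,0]],[1,[-0.03,0,0],[0,0,-8.5]],[1,[-0.015,0,0],[0,0,-8.5]],[1,[0,0,0],[0,0,-8.5]],[1,[0,0,0],[0,0,0]]]'
python3 to.py .4707 .1455 .073 2.363
```

```text
time: 5.2
tool_pos: [0.4536, 0.1384, 0.1401]
ee_rot: [-3.141, 0.0, 2.352]
wrist_force: [-1.1, 0.3, 0.4]
width: 0.0006
finger_force: 0.0
5.2 tool [0.4536 0.1384 0.1401] [-3.141  0.     2.352] F [-1.1  0.3  0.4] w 0.0006 d [-7.  17.1 67.1] rot [-0.   0.  -0.6]
```

```bash
python3 -m crank '[[1,[-0.007,0.017,0],[0,0,-0.6]],[1,[0,0,0.035],[0,0,0]],[1,[0,0,0.032],[0,0,0]],[1,[0,0,0],[0,0,0]]]'
python3 -m crank '[[1,[0.004,0,0],[0,0,0]],[1,[0.008,-0.002,0],[0,0,8]],[1,[0.008,-0.002,0],[0,0,8]],[1,[0,0,0],[0,0,0]],[1,[0,0,0],[0,0,0]]]'
python3 - <<'E'
from h import *
T=snap('top','t3');S=snap('side','s3')
im=np.hstack([cv2.resize(T['color'][195:275,185:265],(400,400),interpolation=2),cv2.resize(S['color'][130:190,245:305],(400,400),interpolation=2)])
cv2.imwrite('pics/c3.png',im[:,:,::-1])
E
python3 to.py .4707 .1455 .073 2.363
```

```text
time: 5.6
tool_pos: [0.4663, 0.1456, 0.068]
ee_rot: [-3.133, -0.006, 2.362]
wrist_force: [-0.0, -0.4, -0.7]
width: 0.0003
finger_force: 0.0
time: 6.1
tool_pos: [0.4551, 0.1588, 0.0751]
ee_rot: [3.138, 0.001, 2.088]
wrist_force: [-0.6, 0.0, 0.3]
width: 0.0004
finger_force: 0.0
6.2 tool [0.4548 0.1584 0.0742] [3.140e+00 1.000e-03 2.087e+00] F [-0.2  0.3 -0.4] w 0.0004 d [-19.1   7.5   1.3] rot [  0.1   0.1 -15.8]
```

View pics/c3.png

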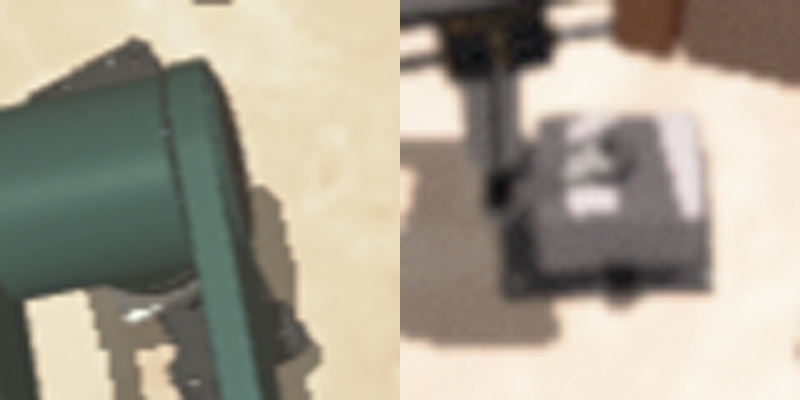

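```bash
python3 - <<'E'
from h import *
for f in('side0','s2','s3'):
    s=dict(np.load(f'pics/{f}.npz'));P=pts(s);c=s['color'].astype(int).max(-1)
    m=(P[...,2]>.06)&(P[...,2]<.115)&(P[...,0]>.40)&(P[...,0]<.475)&(P[...,1]>.13)&(P[...,1]<.24)
    k=m&(c<60);print(f,'dark',k.sum(),P[k].mean(0).round(4),P[k].min(0).round(3),P[k].max(0).round(3))
    k=m&(c>=60);print('  grey',[(*(P[k][i]*1000).round().astype(int),) for i in range(0,k.sum(),6)])
E
```

```text
side0 dark 15 [0.456  0.1573 0.0853] [0.454 0.153 0.067] [0.459 0.164 0.1  ]
  grey [(np.int64(447), np.int64(161), np.int64(100)), (np.int64(453), np.int64(162), np.int64(97)), (np.int64(472), np.int64(190), np.int64(61)), (np.int64(448), np.int64(156), np.int64(87)), (np.int64(447), np.int64(158), np.int64(79)), (np.int64(448), np.int64(156), np.int64(77)), (np.int64(468), np.int64(173), np.int64(60)), (np.int64(460), np.int64(165), np.int64(63)), (np.int64(459), np.int64(159), np.int64(66)), (np.int64(451), np.int64(152), np.int64(61))]
s2 dark 30 [0.4553 0.1574 0.084 ] [0.45  0.153 0.061] [0.46  0.164 0.099]
  grey [(np.int64(448), np.int64(178), np.int64(115)), (np.int64(448), np.int64(177), np.int64(111)), (np.int64(452), np.int64(165), np.int64(97)), (np.int64(469), np.int64(189), np.int64(62)), (np.int64(474), np.int64(184), np.int64(64)), (np.int64(472), np.int64(181), np.int64(62)), (np.int64(473), np.int64(178), np.int64(62)), (np.int64(471), np.int64(173), np.int64(62)), (np.int64(448), np.int64(153), np.int64(64))]
s3 dark 20 [0.4559 0.1559 0.0798] [0.451 0.152 0.067] [0.459 0.162 0.099]
  grey [(np.int64(457), np.int64(151), np.int64(113)), (np.int64(460), np.int64(151), np.int64(109)), (np.int64(455), np.int64(155), np.int64(96)), (np.int64(452), np.int64(154), np.int64(92)), (np.int64(461), np.int64(174), np.int64(61)), (np.int64(462), np.int64(170), np.int64(62)), (np.int64(469), np.int64(168), np.int64(64)), (np.int64(453), np.int64(157), np.int64(61))]
```

```bash
python3 - <<'E'
from h import *
for f,c in(('s2',(.441,.1825)),('s3',(.4548,.1584)),('s1',(.462,.117))):
    s=dict(np.load(f'pics/{f}.npz'));P=pts(s)
    m=(np.hypot(P[...,0]-c[0],P[...,1]-c[1])<.022)&(P[...,2]>.02)&(P[...,2]<.2)
    Q=(P[m]*1000).round().astype(int);Q=Q[np.argsort(Q[:,2])];print(f,Q[:45].tolist())
E
```

```text
s2 [[462, 178, 40], [460, 175, 60], [458, 174, 60], [459, 170, 61], [459, 178, 61], [446, 164, 96], [452, 165, 97], [439, 176, 104], [437, 172, 107], [442, 177, 109], [439, 175, 110], [448, 177, 111], [444, 171, 112], [431, 171, 113], [446, 175, 113], [437, 172, 114], [435, 170, 115], [448, 178, 115], [452, 177, 117], [435, 171, 118], [437, 172, 118], [443, 174, 119], [436, 187, 119], [434, 174, 119], [446, 174, 120], [440, 176, 120], [431, 173, 120], [438, 182, 121], [441, 171, 121], [433, 168, 122], [446, 176, 122], [452, 177, 123], [449, 175, 124], [438, 171, 125], [440, 175, 126], [444, 172, 126], [452, 178, 126], [443, 175, 127], [446, 176, 127], [435, 172, 128], [448, 179, 129], [438, 172, 129], [429, 169, 129], [450, 175, 130], [433, 169, 131]]
s3 [[469, 166, 20], [473, 166, 22], [464, 172, 26], [473, 166, 27], [470, 164, 29], [470, 165, 33], [465, 171, 34], [464, 174, 35], [473, 165, 36], [469, 166, 38], [462, 178, 40], [473, 165, 41], [464, 172, 44], [467, 175, 47], [473, 165, 47], [469, 167, 47], [470, 164, 47], [469, 170, 49], [473, 167, 50], [471, 172, 52], [472, 169, 52]
[... 454 characters left out ...]
0], [464, 107, 110], [461, 109, 111], [467, 111, 112], [458, 108, 112], [450, 104, 114], [456, 105, 115], [470, 109, 116], [453, 104, 116], [450, 106, 117], [465, 106, 118], [453, 106, 118], [465, 108, 120], [459, 106, 120], [462, 106, 122], [471, 109, 122], [469, 112, 122], [459, 108, 123], [461, 108, 123], [457, 104, 123], [450, 105, 123], [468, 107, 123], [453, 105, 124], [467, 110, 124], [461, 109, 127], [457, 105, 127], [465, 107, 127], [456, 107, 128], [458, 111, 129], [453, 105, 129], [459, 107, 129], [470, 111, 129], [467, 109, 130], [465, 107, 132], [461, 110, 132], [456, 107, 133], [454, 105, 134], [452, 102, 134], [470, 111, 134], [461, 111, 135], [465, 109, 135], [451, 104, 136]]
```

```bash
python3 - <<'E'
from h import *
for f in('side0','top0'):
    s=dict(np.load(f'pics/{f}.npz'));P=pts(s)
    m=(np.hypot(P[...,0]-.233,P[...,1]+.498)<.09)&(P[...,2]>.1)&(P[...,2]<.4)
    Q=(P[m]*1000).round().astype(int);Q=Q[np.argsort(Q[:,2])];print(f,Q[:25].tolist())
E
```

```text
side0 [[215, -454, 203], [213, -455, 203], [258, -538, 204], [212, -456, 206], [219, -451, 206], [219, -449, 207], [209, -457, 208], [202, -459, 208], [218, -452, 208], [205, -458, 209], [262, -542, 209], [261, -540, 209], [214, -442, 210], [264, -540, 210], [212, -457, 210], [218, -448, 211], [264, -544, 211], [217, -446, 212], [209, -458, 212], [216, -454, 212], [220, -450, 213], [260, -539, 213], [219, -453, 213], [261, -541, 213], [263, -544, 214]]
top0 [[260, -539, 204], [263, -541, 206], [251, -542, 208], [253, -540, 208], [263, -545, 209], [258, -537, 209], [258, -540, 209], [256, -539, 210], [263, -542, 210], [219, -446, 211], [217, -443, 212], [261, -538, 213], [220, -450, 214], [203, -447, 214], [257, -542, 215], [213, -442, 215], [220, -447, 215], [254, -539, 215], [259, -539, 216], [208, -444, 216], [215, -442, 216], [218, -444, 216], [254, -541, 217], [264, -544, 217], [201, -448, 217]]
```

The visible fingertips sit about 29 mm above the reported TCP, both open and closed, and at z = 0.075 I passed over the post without any force. I'll command z 29 mm lower from here on. Next I return to the start point and descend properly.

```bash
python3 -m crank '[[1,[0,0,-0.015],[0,0,0]],[1,[-0.02,0.007,0],[0,0,-8]],[1,[-0.008,0,0],[0,0,-8]],[1,[0,0,0],[0,0,0]],[1,[0,0,0],[0,0,0]]]'
python3 to.py .468 .148 .045 2.363
```

```text
time: 6.7
tool_pos: [0.4747, 0.138, 0.0881]
ee_rot: [-3.142, -0.0, 2.362]
wrist_force: [-0.2, -0.7, 0.2]
width: 0.0006
finger_force: 0.0
6.7 tool [0.4747 0.138  0.0881] [-3.142 -0.     2.362] F [-0.2 -0.7  0.2] w 0.0006 d [11.8  2.4 43.1] rot [-0.  -0.  -0.1]
```

```bash
python3 -m crank '[[1,[0,0.002,0.022],[0,0,0]],[1,[0,0,0.021],[0,0,0]],[1,[0,0,0],[0,0,0]],[1,[0,0,0],[0,0,0]]]'
python3 -m crank '[[1,[0.007,0,0],[0,0,0]],[1,[0.006,0,0],[0,0,0]],[1,[0,0,0],[0,0,0]],[1,[0,0,0],[0,0,0]]]'
python3 -m crank '[[1,[0.008,-0.002,0],[0,0,8]],[1,[0.008,-0.002,0],[0,0,8]],[1,[0,0,0],[0,0,0]],[1,[0,0,0],[0,0,0]]]'
python3 to.py .4707 .1455 .045 2.363
```

```text
time: 7.1
tool_pos: [0.4757, 0.1397, 0.0451]
ee_rot: [-3.141, -0.001, 2.364]
wrist_force: [0.2, -0.5, 0.5]
width: 0.0008
finger_force: 0.0
time: 7.5
tool_pos: [0.467, 0.1489, 0.0457]
ee_rot: [3.141, 0.001, 2.365]
wrist_force: [0.7, -0.0, 0.1]
width: 0.0009
finger_force: 0.0
time: 7.9
tool_pos: [0.4539, 0.1575, 0.0456]
ee_rot: [3.141, 0.001, 2.088]
wrist_force: [1.3, -2.3, 0.4]
width: 0.0004
finger_force: 0.9
7.9 tool [0.4539 0.1575 0.0456] [3.141e+00 1.000e-03 2.088e+00] F [ 1.3 -2.3  0.4] w 0.0004 d [-18.7   8.7   0.6] rot [  0.    0.1 -15.7]
```

Now there's a real contact force of 2.6 N. I'll keep going along the arc.

```bash
python3 -m crank '[[1,[0.008,-0.002,0],[0,0,8]],[1,[0.008,-0.002,0],[0,0,8]],[1,[0.008,-0.002,0],[0,0,8]],[1,[0,0,0],[0,0,0]],[1,[0,0,0],[0,0,0]]]'
python3 -m crank '[[1,[0.006,-0.0015,0],[0,0,6]],[1,[0,0,0],[0,0,0]],[1,[0,0,0],[0,0,0]]]'
python3 -m crank '[[1,[0.004,-0.001,0],[0,0,4]],[1,[0,0,0],[0,0,0]],[1,[0,0,0],[0,0,0]]]'
python3 - <<'E'
from h import *
print(robot.get_obs()['wrist_force'])
T=snap('top','t4');S=snap('side','s4')
P=pts(S);c=S['color'].max(-1)
k=(P[...,2]>.064)&(P[...,2]<.105)&(P[...,0]>.40)&(P[...,0]<.475)&(P[...,1]>.13)&(P[...,1]<.27)&(c<60);print(k.sum(),P[k].mean(0))
im=np.hstack([cv2.resize(T['color'][195:275,185:265],(400,400),interpolation=2),cv2.resize(S['color'][130:190,245:305],(400,400),interpolation=2)])
cv2.imwrite('pics/c4.png',im[:,:,::-1])
E
```

```text
time: 8.4
tool_pos: [0.439, 0.1772, 0.0451]
ee_rot: [-3.141, 0.001, 1.671]
wrist_force: [-0.9, -3.0, 1.7]
width: 0.0003
finger_force: 1.6
time: 8.7
tool_pos: [0.4367, 0.1832, 0.0449]
ee_rot: [-3.141, 0.001, 1.565]
wrist_force: [-2.6, -3.5, 2.3]
width: 0.0003
finger_force: 1.9
time: 9.0
tool_pos: [0.4354, 0.1873, 0.0448]
ee_rot: [-3.14, 0.001, 1.495]
wrist_force: [-3.3, -3.9, 2.1]
width: 0.0007
finger_force: 2.2
[-3.31316098 -3.85976981  2.05389281]
0 [nan nan nan]<stdin>:5: RuntimeWarning: Mean of empty slice.
  ret = um.true_divide(
```

View pics/c4.png

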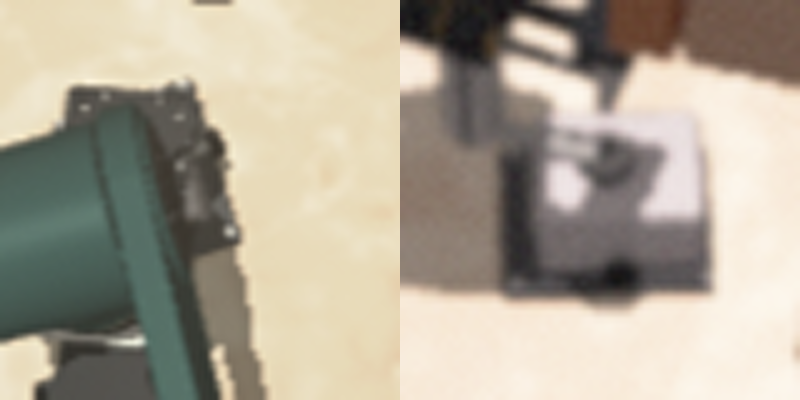

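The lever is swinging, with its arm in the side crop now lying across the front at (560,140) and the post hidden behind the finger at (470,110). I'll push on until the stop shows in the force.

```bash
python3 -m crank '[[1,[0.005,-0.001,0],[0,0,4]],[1,[0,0,0],[0,0,0]],[1,[0,0,0],[0,0,0]]]'
python3 -m crank '[[1,[0.004,0,0],[0,0,4]],[1,[0,0,0],[0,0,0]],[1,[0,0,0],[0,0,0]]]'
python3 -m crank '[[1,[0.004,0,0],[0,0,3]],[1,[0,0,0],[0,0,0]],[1,[0,0,0],[0,0,0]]]'
```

```text
time: 9.4
tool_pos: [0.4345, 0.1927, 0.0447]
ee_rot: [-3.14, 0.001, 1.424]
wrist_force: [-3.8, -3.8, 2.2]
width: 0.0005
finger_force: 2.3
time: 9.7
tool_pos: [0.4348, 0.1966, 0.0444]
ee_rot: [-3.139, 0.001, 1.354]
wrist_force: [-3.4, -3.3, 2.2]
width: 0.0006
finger_force: 2.2
time: 10.0
tool_pos: [0.435, 0.1987, 0.0443]
ee_rot: [-3.138, 0.005, 1.301]
wrist_force: [-5.9, -7.2, 4.4]
width: 0.0004
finger_force: 4.4
```

```bash
python3 -m crank '[[1,[0.004,0,0],[0,0,0]],[1,[0,0,0],[0,0,0]],[1,[0,0,0],[0,0,0]]]'
python3 -m crank '[[1,[0.003,0,0],[0,0,0]],[1,[0,0,0],[0,0,0]],[1,[0,0,0],[0,0,0]]]'
python3 - <<'E'
from h import *
S=snap('side','s5');cv2.imwrite('pics/c5.png',cv2.resize(S['color'][125:205,235:315],(560,560),interpolation=2)[:,:,::-1])
E
```

```text
time: 10.3
tool_pos: [0.4349, 0.1991, 0.0443]
ee_rot: [-3.138, 0.013, 1.301]
wrist_force: [-9.3, -16.2, 7.8]
width: 0.0005
finger_force: 8.7
time: 10.6
tool_pos: [0.4348, 0.1994, 0.0442]
ee_rot: [-3.137, 0.019, 1.301]
wrist_force: [-10.7, -21.5, 10.5]
width: 0.0006
finger_force: 11.9
```

View pics/c5.png

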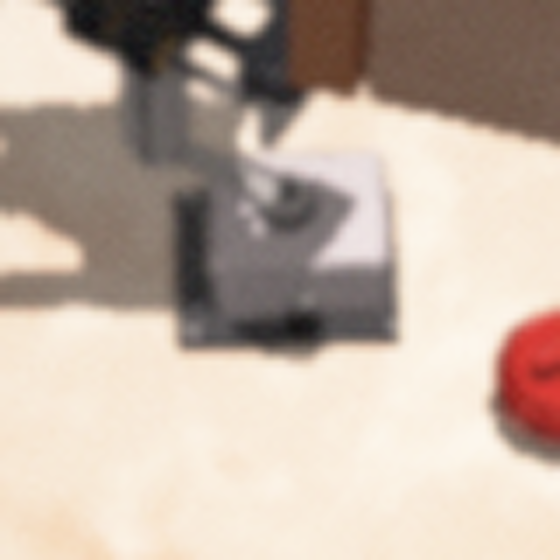

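The force climbs about 8 N/mm with no motion, so the lever is on its stop, its arm at (250,170) in the crop. I'll back out outward, let it spring back, then rise.

```bash
python3 -m crank '[[1,[-0.02,-0.01,0],[0,0,0]],[1,[-0.03,-0.02,0],[0,0,0]],[1,[-0.03,-0.02,0],[0,0,0]],[1,[-0.02,-0.02,0],[0,0,-8]],[1,[0,0,-0.045],[0,0,-8]],[1,[0,0,-0.045],[0,0,-8]],[0,[0,0,-0.045],[0,0,-8]],[0,[0,0,-0.045],[0,0,0]]]'
python3 - <<'E'
from h import *
s=snap('side','s6');P=pts(s);c=s['color'].astype(int).max(-1)
m=(P[...,2]>.066)&(P[...,2]<.105)&(P[...,0]>.40)&(P[...,0]<.475)&(P[...,1]>.13)&(P[...,1]<.27)
k=m&(c<80);print('post',k.sum(),P[k].mean(0).round(4))
m=(P[...,2]>.161)&(P[...,2]<.176)&(abs(P[...,1]+.187)<.06)&(abs(P[...,0]-.475)<.06);Q=P[m][:,:2];print('bar',Q.mean(0))
E
python3 to.py .4855 -.1845 .28 1.86
```

```text
time: 11.45
tool_pos: [0.3452, 0.1308, 0.227]
ee_rot: [3.138, -0.002, 1.863]
wrist_force: [1.1, 1.4, 0.2]
width: 0.013
finger_force: 0.0
post 18 [0.4563 0.158  0.0842]
bar [ 0.48450339 -0.18560981]
11.5 tool [0.3488 0.1316 0.2354] [ 3.123e+00 -1.000e-03  1.861e+00] F [1.8 0.5 4. ] w 0.0169 d [-342.    41.3  -44.1] rot [ 1.1 -0.   0.1]
```

The lever is back at rest, with the post at its original place. Next I move over the caddy, fingers open.

```bash
python3 -m crank '[[0,[-0.043,0.005,-0.007],[0,0,0]],[0,[-0.043,0.005,-0.007],[0,0,0]],[0,[-0.043,0.005,-0.007],[0,0,0]],[0,[-0.043,0.005,-0.007],[0,0,0]],[0,[-0.043,0.005,0],[0,0,0]],[0,[-0.043,0.005,0],[0,0,0]],[0,[-0.043,0.005,0],[0,0,0]],[0,[-0.041,0.006,0],[0,0,0]]]'
python3 -m crank '[[0,[0,0,0],[0,0,0]],[0,[0,0,0],[0,0,0]]]'
python3 to.py .4855 -.1845 .165 1.86
```

```text
time: 12.3
tool_pos: [0.4828, -0.1883, 0.2529]
ee_rot: [3.138, 0.001, 1.86]
wrist_force: [0.9, -0.1, -0.4]
width: 0.0811
finger_force: 0.0
time: 12.5
tool_pos: [0.4817, -0.1868, 0.2521]
ee_rot: [3.141, -0.001, 1.858]
wrist_force: [-0.1, 0.1, 0.0]
width: 0.094
finger_force: 0.0
12.5 tool [ 0.4817 -0.1868  0.2521] [ 3.141e+00 -1.000e-03  1.858e+00] F [-0.1  0.1  0. ] w 0.094 d [ 1.   4.2 87.2] rot [ 0.1 -0.1 -0.1]
```

```bash
python3 -m crank '[[0,[0.001,0.004,0.04],[0,0,0]],[0,[0,0,0.035],[0,0,0]],[0,[0,0,0],[0,0,0]],[0,[0,0,0],[0,0,0]]]'
python3 - <<'E'
from h import *
S=snap('side','s7')
cv2.imwrite('pics/c7.png',cv2.resize(S['color'][200:300,180:280],(600,600),interpolation=2)[:,:,::-1])
P=pts(S);o=robot.get_obs();y=o['ee_rot'][2];t=o['tool_pos'];print(t,y)
tx=np.array([np.cos(y),np.sin(y)]);ty=np.array([np.sin(y),-np.cos(y)])
d=P[...,:2]-t[:2];a=d@tx*1000;b=d@ty*1000;z=P[...,2]*1000
m=(abs(a)<15)&(abs(b)<75)&(z>180)&(z<235);Q=np.stack([a,b,z],-1)[m].round().astype(int);print(Q[np.argsort(Q[:,2])][:40].tolist())
m=(abs(a)<25)&(abs(b)<50)&(z>160)&(z<176);Q=np.stack([a,b,z],-1)[m];print('bar a,b range',Q.min(0).round(),Q.max(0).round(),Q.mean(0).round(1))
E
```

```text
time: 12.9
tool_pos: [0.4845, -0.1832, 0.1788]
ee_rot: [3.141, 0.0, 1.86]
wrist_force: [-0.6, 0.0, -0.2]
width: 0.0941
finger_force: 0.0
[ 0.48538713 -0.18389773  0.18045058] 1.8600571672642132
[[-8, -55, 210], [-4, -50, 212], [-6, -50, 212], [-9, 46, 212], [-9, -52, 213], [-2, -50, 214], [-9, 49, 214], [0, -50, 216], [-8, -59, 216], [-8, -54, 217], [-8, 44, 217], [5, -50, 217], [-8, -52, 217], [-9, 54, 219], [-9, 52, 219], [-9, -56, 219], [6, -50, 220], [9, -50, 220], [1, -50, 220], [-9, 49, 220], [-8, -51, 221], [-7, 45, 221], [-10, 47, 221], [-7, 47, 221], [-8, -53, 222], [-8, 52, 222], [-8, -58, 223], [-9, -56, 224], [-9, 50, 225], [-6, -51, 225], [-9, -60, 225], [-9, 54, 225], [-7, 45, 226], [-8, -60, 228], [-8, 55, 229], [-8, 50, 230], [-3, -50, 230], [-9, -55, 230], [-8, 52, 230], [-9, 48, 230]]
bar a,b range [-10. -40. 160.] [  9.  36. 174.] [ -1.5  -0.9 166.8]
```

View pics/c7.png

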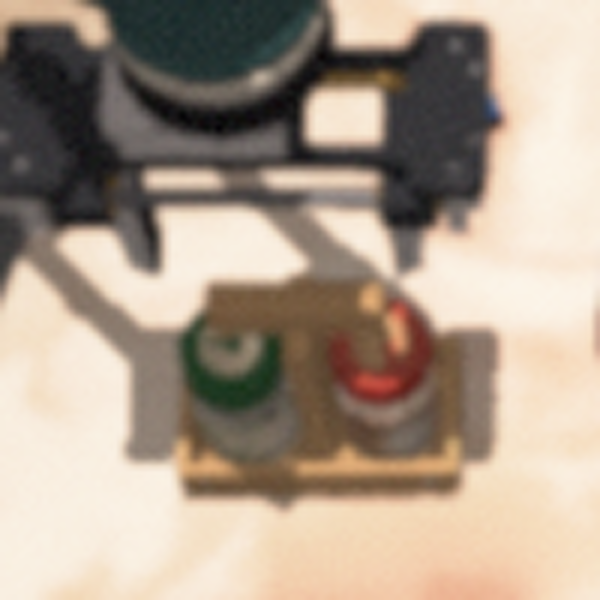

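The side picture shows the fingertips at (148,265) and (405,265), straddling the bar between (208,300) and (385,300). They are well centred, so I descend to a true tip height of about 0.135.

```bash
python3 -m crank '[[0,[-0.001,0,0.025],[0,0,0]],[0,[0,0,0.025],[0,0,0]],[0,[0,0,0.025],[0,0,0]],[0,[0,0,0],[0,0,0]],[0.15,[0,0,0],[0,0,0]],[0.15,[0,0,0],[0,0,0]],[0.15,[0,0,0],[0,0,0]]]'
python3 -m crank '[[0.25,[0,0,0],[0,0,0]],[0.25,[0,0,0],[0,0,0]],[0.25,[0,0,0],[0,0,0]],[1,[0,0,0],[0,0,0]],[1,[0,0,0],[0,0,0]],[1,[0,0,0],[0,0,0]],[1,[0,0,0],[0,0,0]],[1,[0,0,0],[0,0,0]]]'
```

```text
time: 13.65
tool_pos: [0.4861, -0.186, 0.1056]
ee_rot: [3.138, 0.003, 1.859]
wrist_force: [0.3, 0.2, 0.7]
width: 0.0805
finger_force: 0.0
time: 14.45
tool_pos: [0.4865, -0.1857, 0.105]
ee_rot: [3.137, 0.003, 1.859]
wrist_force: [3.2, 0.5, 5.7]
width: 0.076
finger_force: 30.0
```

The grip is 76.0 mm at 30 N. I'll lift slowly.

```bash
python3 -m crank '[[1,[0,0,-0.004],[0,0,0]],[1,[0,0,-0.008],[0,0,0]],[1,[0,0,-0.008],[0,0,0]],[1,[0,0,-0.004],[0,0,0]],[1,[0,0,0],[0,0,0]],[1,[0,0,0],[0,0,0]],[1,[0,0,0],[0,0,0]]]'
cat > lv.py <<'E'
import sys
from h import *
S=snap('side',sys.argv[1]);o=robot.get_obs();P=pts(S);y=o['ee_rot'][2];t=o['tool_pos']
print(t.round(4),o['ee_rot'].round(3),o['wrist_force'].round(1),o['width'],o['finger_force'])
tx=np.array([np.cos(y),np.sin(y)]);ty=np.array([np.sin(y),-np.cos(y)])
d=P[...,:2]-t[:2];a=d@tx*1000;b=d@ty*1000;z=(P[...,2]-t[2])*1000
c=S['color'].astype(int);wood=(c[...,0]-c[...,2]>40)
# visible outer wall of tray (tool-x negative side): fit plane and top rim line
m=wood&(abs(a+34)<14)&(abs(b)<70)&(z<-40)&(z>-125)
Q=np.stack([b,z,a],-1)[m];k=np.linalg.lstsq(np.c_[Q[:,:2],np.ones(len(Q))],Q[:,2],rcond=None)[0]
print('wall n',len(Q),'roll about bar deg',np.degrees(np.arctan(k[1])).round(2),'zmin',Q[:,1].min().round(1),'a',k[2].round(1))
bot=[(b0,Q[abs(Q[:,0]-b0)<8][:,1].min()) for b0 in range(-55,60,10) if (abs(Q[:,0]-b0)<8).any()]
print('tilt along bar deg',np.degrees(np.arctan(np.polyfit(*zip(*bot),1)[0])).round(2),np.round(bot).tolist())
cv2.imwrite(f'pics/{sys.argv[1]}c.png',cv2.resize(S['color'][190:310,170:290],(600,600),interpolation=2)[:,:,::-1])
E
python3 lv.py s8
```

```text
time: 15.15
tool_pos: [0.4843, -0.1853, 0.1266]
ee_rot: [-3.141, -0.001, 1.858]
wrist_force: [-0.2, 0.4, -5.4]
width: 0.0758
finger_force: 30.0
[ 0.4844 -0.1853  0.1266] [-3.141e+00 -1.000e-03  1.858e+00] [-0.3  0.6 -5.5] 0.07593161490138568 29.986066818237305
wall n 356 roll about bar deg 7.27 zmin -125.0 a -20.6
tilt along bar deg 0.01 [[-55.0, -125.0], [-45.0, -125.0], [-35.0, -125.0], [-25.0, -125.0], [-15.0, -124.0], [-5.0, -125.0], [5.0, -125.0], [15.0, -125.0], [25.0, -125.0], [35.0, -125.0], [45.0, -125.0], [55.0, -125.0]]
```

```bash
sed -i 's/(z<-40)&(z>-125)/(z<-72)\&(z>-112)/' lv.py; python3 -m crank '[[1,[0,0,-0.006],[0,0,0]],[1,[0,0,-0.012],[0,0,0]],[1,[0,0,-0.016],[0,0,0]],[1,[0,0,-0.016],[0,0,0]],[1,[0,0,-0.012],[0,0,0]],[1,[0,0,-0.006],[0,0,0]],[1,[0,0,0],[0,0,0]],[1,[0,0,0],[0,0,0]]]'
python3 lv.py s9
```

```text
time: 16.0
tool_pos: [0.4844, -0.1853, 0.1946]
ee_rot: [-3.141, -0.001, 1.858]
wrist_force: [0.2, -0.3, -6.0]
width: 0.076
finger_force: 30.0
[ 0.4842 -0.1852  0.1942] [-3.140e+00 -1.000e-03  1.858e+00] [-0.6 -0.1 -5.5] 0.07596260845430718 29.98594343662262
wall n 181 roll about bar deg -0.59 zmin -105.7 a -32.6
tilt along bar deg 3.66 [[-55.0, -105.0], [-45.0, -105.0], [-35.0, -103.0], [-25.0, -100.0], [-15.0, -106.0], [-5.0, -106.0], [5.0, -106.0], [15.0, -104.0], [25.0, -104.0], [35.0, -98.0], [45.0, -97.0], [55.0, -96.0]]
```

View pics/s9c.png

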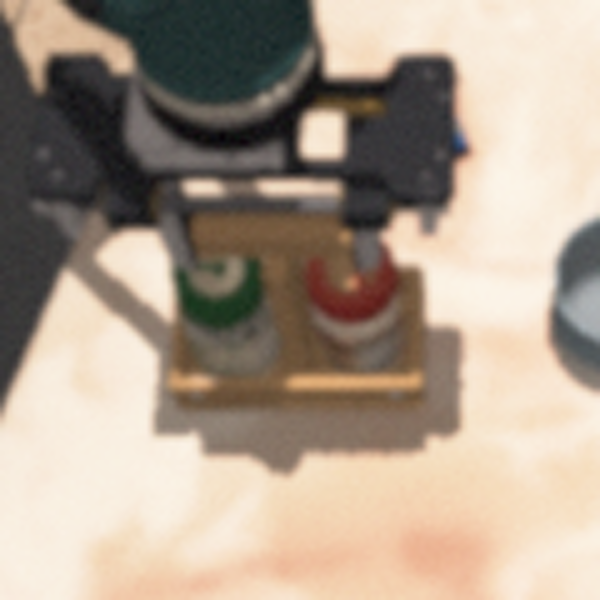

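The caddy is airborne with both jars standing, and its front wall edge is horizontal from (170,383) to (420,383). The roll is about 0.6°. I'll raise it a little more for margin, check, and hand in.

```bash
python3 -m crank '[[1,[0,0,-0.008],[0,0,0]],[1,[0,0,-0.012],[0,0,0]],[1,[0,0,-0.008],[0,0,0]],[1,[0,0,0],[0,0,0]],[1,[0,0,0],[0,0,0]],[1,[0,0,0],[0,0,0]],[1,[0,0,0],[0,0,0]],[1,[0,0,0],[0,0,0]]]'
python3 lv.py s10
python3 - <<'E'
from h import *
s=snap('side','s11');P=pts(s);c=s['color'].astype(int).max(-1)
k=(P[...,2]>.066)&(P[...,2]<.105)&(P[...,0]>.40)&(P[...,0]<.475)&(P[...,1]>.13)&(P[...,1]<.27)&(c<80);print('post',P[k].mean(0).round(4))
a=dict(np.load('pics/side0.npz'))['color'].astype(int)
for n,(u,v) in dict(mug=(294,250),timer=(316,180),match=(254,217),shaker=(204,358),spoon=(310,220)).items():
    A=a[v-12:v+12,u-12:u+12];B=s['color'].astype(int)[v-12:v+12,u-12:u+12];print(n,abs(A-B).mean().round(1))
E
```

```text
time: 16.85
tool_pos: [0.4845, -0.1853, 0.2226]
ee_rot: [-3.141, -0.001, 1.858]
wrist_force: [-0.7, -0.8, -6.2]
width: 0.0758
finger_force: 30.0
[ 0.4845 -0.1853  0.2227] [-3.141 -0.     1.859] [-0.1 -0.1 -5.4] 0.07585002183543665 29.986045360565186
wall n 210 roll about bar deg 1.5 zmin -104.5 a -29.1
tilt along bar deg -1.23 [[-55.0, -101.0], [-45.0, -102.0], [-35.0, -99.0], [-25.0, -102.0], [-15.0, -101.0], [-5.0, -101.0], [5.0, -105.0], [15.0, -105.0], [25.0, -104.0], [35.0, -104.0], [45.0, -102.0], [55.0, -102.0]]
post [0.4565 0.1578 0.0857]
mug 1.8
timer 1.6
match 84.4
shaker 1.7
spoon 1.1
```

```bash
python3 -c "
from bench import robot
print(robot.close_job())"
```

```text
the job is handed in; nothing more can be done
None
```

I pushed the lever to its stop and it sprang back to rest. The caddy is now held steady and level by the ends of its grip bar, with its underside about 11–12 cm up and both jars standing when last viewed at about 9 cm. The job is handed in at about 17 s, with the mug, timer, shaker and spoon unchanged in the side camera; the matchbox was hidden by the gripper and the tumbler was not re-checked, though nothing went near either.

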